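Vent the sample chamber, free its gate and hold it wide

TASK

Vent the dark sample chamber by pulling the vent valve's sprung lever all the way to its stop and letting it spring back. Then squeeze the two catches on top of the chamber together until they stop, first the pair of round pins nearer the gate's hinge, then the pair of flat plates nearer the handle. Swing the gate by its upright handle past the detent until it is fully open, and finish still holding it wide open with the fingers (its spring pulls it back if let go); leave the jar, the white tile and the handheld meter where they are.

Things in the scene. Friction and masses are not known exactly. Their poses are not given: they have to be found in the camera images.
- chamber: fixed dark grey bench instrument, 200 (x) x 280 (y) x 130 mm high; origin at the centre of its underside, z up. Its front, with the gate, faces its own -x; the gate's hinge is at the +y end of the front, the handle at the -y end. Both catches stand on its roof near the front edge; their tops are 180 mm above the bench
- vent: fixed aluminium valve block 70 x 60 x 45 mm on the bench beside the chamber, carrying the lever; origin at the centre of its underside; the lever swings in its own x-z plane, from leaning to +x towards its -x
- lever (a joint): angle of the vent lever (rad): 0 at rest (leaning 0.45 rad to the block's +x), 0.9 at its stop (leaning 0.45 rad to -x). A spring returns it; it takes about 1 N at the knob to start and 4 N at the stop
- lever_knob (a point): centre of the black ball knob, 28 mm across, at the end of the lever's 10 mm rod, 90 mm from the pivot; about 126 mm above the bench at rest
- lever_pivot (a point): the lever's pivot, 45 mm above the bench; its axis is the block's y
- catch_pins (a joint): travel (m) of the first catch, two upright steel round pins 12 mm across on the roof, nearer the hinge: 0 to 0.002 at the start, 0.012 when squeezed fully. It slides stiffly (about 5 N) and stays where it is left; it then no longer hooks the gate
- catch_plates (a joint): travel (m) of the second catch, two upright steel flat plates (24 mm along x, 10 mm thick) on the roof, nearer the handle: works the same way, 0 to 0.012
- catch_pins_mid (a point): fixed point midway between the two unsqueezed pins, 165 mm above the bench (the pins reach from 130 to 180 mm); axes as the chamber. The pins stand in a line along y, 46 mm over their outer sides, 34 mm squeezed: the +y pin is fixed (outer side at y = +23 mm), the -y pin slides to +y (outer side from y = -23 to -11 mm) and carries a hook over the gate
- catch_plates_mid (a point): the same point of the second catch, whose plates have the same heights, spacing, fixed side and travel (46 mm over the outer faces unsqueezed, 34 mm squeezed)
- gate (a joint): opening angle of the gate (rad): 0 shut, 1.65 at its open stop. From above it opens clockwise: the handle end swings out to the chamber's -x, then +y. A sprung ball in the sill is the detent: met at about 0.75 rad, passed by 1.0 rad, taking about 5 N at the handle. A weak closing spring (about 2 N at the handle when wide) pulls the gate back onto the detent if let go
- gate_handle (a point): point on the axis of the gate's upright round handle, a steel post 16 mm across, 180 mm above the bench; the post's top is 25 mm higher, and it is free all round from 145 mm up. The shut handle stands at x = -150, y = -65 mm in the chamber's frame
- gate_hinge (a point): fixed point on the gate's vertical hinge line, 180 mm above the bench; x = -112, y = +90 mm in the chamber's frame; the handle's axis is 160 mm from it. The gate is a light grey panel 180 mm wide, its top edge 118 mm above the bench (its two small keeper stubs 140 mm)
- sample_jar: loose closed glass jar, 48 mm across, 75 mm tall, in front of and to the right of the chamber; origin at its underside's centre; leave it alone
- white_tile: loose black puck 64 mm across, 16 mm high with a white disc on top; origin at its underside's centre; leave it alone
- white_meter: loose white handheld meter lying flat, 150 x 68 x 40 mm; origin at its underside's centre; leave it alone
Things that resemble listed ones, but are neither listed nor needed, are in the scene too. Of the things like the vent, leave any that is green; of the rest the larger one is meant.

How it is judged:
By the outcome, as a careful person would: the job done as asked, in the order asked, and still so for the second after the job is handed in, while the arm keeps its last pose, push and grip.
It also fails if it takes over 67 s, if anything falls off the work surface, if the arm or the gripper's body presses on something with over 40 N, if the wrist force passes 120 N, or if a joint passes its speed limit or range.

ROBOT

A 6-joint arm with a two-finger parallel gripper is mounted at the origin on the work surface. World frame = base frame: x ahead of the robot, y to its left, z up, the work surface at z = 0. Lengths are in m, angles in rad, forces in N, time in s.
With the tool pointing down it reaches from about 0.375 to 0.9 m from the base axis. Payload 3.1 kg.
Tool frame: the origin (TCP) lies at the very end of the fingers, on their centre line; the grasp point (between the pads) lies 19 mm behind it; z points along the fingers, y is the direction in which the jaws open and shut (so a half turn about z gives the same grasp; the last joint's range is limited). The gripper opens to 87 mm and grips with 3 to 60 N. Pads are 19 mm wide; open, the fingers measure 117 mm over their backs; the gripper's body (75 mm by 190 mm) begins 51 mm behind the grasp point.
Start: joints at [1.069, 0.527, 1.433, -0, 1.181, -0.178], TCP at [0.199, 0.593, 0.223] pointing down, gripper open.
Joint ranges: [-3.08, 3.08], [-0.75, 2.2], [0.22, 2.44], [-1.43, 4.57], [0, 2.65], [-2.85, 2.85]. Speed limits (rad/s): [2.79, 2.79, 3.14, 3.14, 3.14, 3.14].

INTERFACE

Orientations are given as a unit quaternion [x, y, z, w].
In Python, from rig import robot, optics gives the robot as it stands.
- The arm moves only by the shell command python3 -m inch 'ROWS' [FORCE]. ROWS is JSON, a list of rows, each an object of numbers: "ax", "ay", "az": the turn, a rotation vector about the tool's x, y, z in rad; "dx", "dy", "dz": the shift along the tool's x, y, z in mm; "gripper": the opening in per cent of the stroke, from 0 (shut) to 100 (fully open). In form: [{"ax": .., "ay": .., "az": .., "dx": .., "dy": .., "dz": .., "gripper": ..}, ...]. A call has 1 to 8 rows; each row shifts and turns the commanded pose from where the row before left it, along the tool's axes as they then stand; what a row does not reach is not made up. A row lasts 1/10 s, in which the tool goes at most 50 mm and 8.59 degrees, less where a joint would pass 70% of its speed; a pose out of reach is approached as far as the arm can. A call with a gripper value outside its range is refused whole. The fingers move at their own pace and stop on an object; FORCE is the grip in N (left out, the last holds). Time passes only in rows, so rows that do not move let the fingers close. It gives the time, the measured TCP pose, the force and the opening at its end, in the units of the state.
- robot.get_obs(): the state, without advancing time (a new reading comes with each control period).
- optics.camera(name): name is "scene" or "top" or "wrist"; returns a dict with "img" (480x640x3 uint8, red, green, blue), "depth" (480x640 float32, m along the optical axis (not along the pixel's ray), 0 where there is no reading), "camera_matrix" (3x3 intrinsics, pixels), "position" and "attitude" of the camera in the world. Camera axes: x right, y up, looking along -z (the intrinsics and any distortion apply to the point x, -y, -z); pixel columns grow to the right and rows downward; lengths in m; the calibration is good to about 2 mm. The wrist camera is an equidistant fisheye: a pixel r from the principal point sees the ray r / f radians off the axis. A picture is of the moment at which its call begins.
- robot.hand_in(): hands the job in, once; it reports no verdict.
The state is a dict: "time": time; "q": joint angles; "joint_velocities": joint speeds; "joint_torque": joint torques, N m; "position": TCP position; "tool_rot": TCP orientation; "ft_force": force on the tool from outside, world axes, zero at the start; "moment": the same for the moment, N m; "grip_width": finger opening in m.
Only numpy, scipy, OpenCV 4.12 (cv2) and the standard library are available. Lean on these libraries where they do the work, as an engineer would, in place of code of your own. Each camera call takes 0.05 s, during which the arm holds its last target.

## Working session

There is one attempt and no reset: what is moved stays moved. The work goes in short steps, Python scripts to look and compute and a shell command to move; the robot and the scene stay as the last step left them, time stands still between calls to the robot, and variables do not carry over. Pictures are saved under pics/ and viewed, and the job is handed in when it is done.

```bash
mkdir -p pics; ls
python3 - <<'E'
from rig import robot, optics
import cv2
print(robot.get_obs())
for n in ("scene","top","wrist"):
    c=optics.camera(n); print(n,c["camera_matrix"],c["position"],c["attitude"],[k for k in c])
    cv2.imwrite(f"pics/{n}0.png",c["img"][:,:,::-1])
E
```

```text
pics
{'time': 0.0, 'q': array([ 1.06846913e+00,  5.28462908e-01,  1.43393097e+00, -6.18480902e-06,
        1.18139673e+00, -1.78495322e-01]), 'joint_velocities': array([4.58440071e-04, 2.05505255e-03, 2.52340490e-05, 1.40503252e-03,
       1.57859015e-03, 1.31980886e-03]), 'joint_torque': array([ 3.68536294e-04, -4.40042496e+01, -1.76590508e+01,  6.34219148e-02,
        5.81771100e-02, -1.40417915e-04]), 'position': array([0.19848009, 0.59185628, 0.22156453]), 'tool_rot': array([ 1.61208122e-01,  9.86919821e-01, -1.03686694e-03, -3.64224240e-04]), 'ft_force': array([-0.49400659, -0.17504536,  0.07085649]), 'moment': array([ 0.00300139, -0.02361267,  0.01345243]), 'grip_width': 0.08688587780225662}
scene [[443.55325343   0.         316.42113138]
 [  0.         443.55325343 234.97804086]
 [  0.           0.           1.        ]] [1.40698375 0.44487533 0.7634195 ] [0.24879406 0.39958262 0.74836218 0.46732141] ['img', 'depth', 'camera_matrix', 'position', 'attitude']
top [[443.56982749   0.         319.43718085]
 [  0.         443.56982749 236.81642426]
 [  0.           0.           1.        ]] [ 0.46890447 -0.00512868  1.06320238] [-0.02917259  0.02021203  0.71651113 -0.69667226] ['img', 'depth', 'camera_matrix', 'position', 'attitude']
wrist [[371.64829954   0.         320.23954114]
 [  0.         371.64829954 238.78029921]
 [  0.           0.           1.        ]] [0.12432147 0.61581884 0.38291698] [-0.11603809 -0.08199632  0.57753045  0.80390941] ['img', 'depth', 'camera_matrix', 'position', 'attitude']
```

View pics/scene0.png

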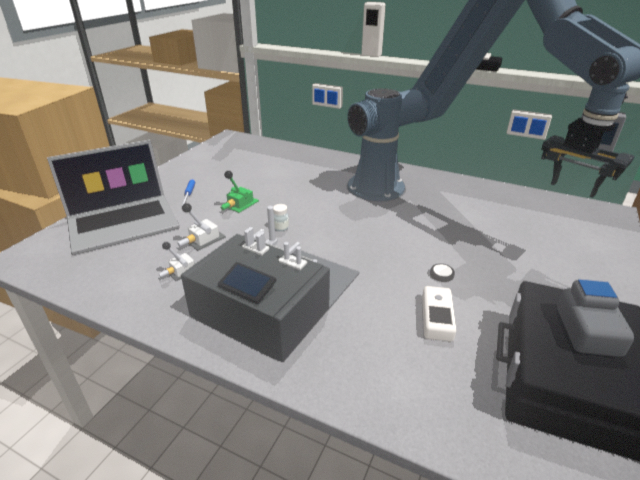

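View pics/top0.png

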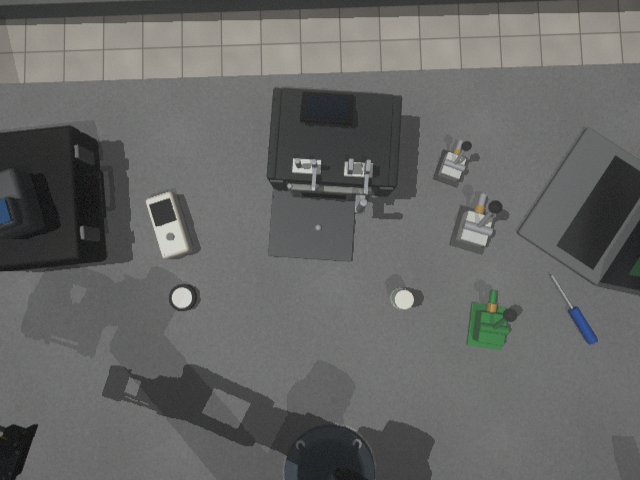

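View pics/wrist0.png

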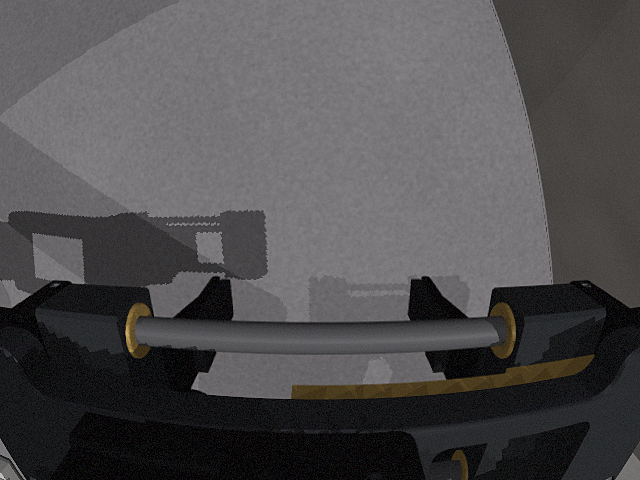

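```bash
cat > h.py <<'E'
import numpy as np, cv2
from scipy.spatial.transform import Rotation as R
from rig import robot, optics
def ray(c,u,v,wrist=False):
    K=c["camera_matrix"]; x=(u-K[0,2])/K[0,0]; y=(v-K[1,2])/K[1,1]
    if wrist:
        r=np.hypot(x,y); s=np.sin(r)/r if r>1e-9 else 1; d=np.array([x*s,-y*s,-np.cos(r)])
    else: d=np.array([x,-y,-1.])
    return np.array(c["position"]), R.from_quat(c["attitude"]).apply(d)
def atz(c,u,v,z,wrist=False):
    p,d=ray(c,u,v,wrist); return p+d*(z-p[2])/d[2]
def pt(c,u,v,wrist=False):
    z=c["depth"][int(v),int(u)]; p,d=ray(c,u,v,wrist)
    return p+d*z/ (-( R.from_quat(c["attitude"]).inv().apply(d)[2]))
def tri(a,b):  # list of (p,d)
    A=np.zeros((3,3)); q=np.zeros(3)
    for p,d in (a,b):
        d=d/np.linalg.norm(d); M=np.eye(3)-np.outer(d,d); A+=M; q+=M@p
    x=np.linalg.solve(A,q); 
    e=[np.linalg.norm(np.cross(x-p,d/np.linalg.norm(d))) for p,d in (a,b)]
    return x,e
def crop(c,x0,y0,x1,y1,s,name):
    cv2.imwrite("pics/"+name,cv2.resize(c["img"][y0:y1,x0:x1,::-1],None,fx=s,fy=s,interpolation=cv2.INTER_CUBIC))
E
python3 - <<'E'
from h import *
import pickle
t=optics.camera("top"); s=optics.camera("scene"); pickle.dump((t,s),open("ts.pkl","wb"))
crop(t,260,80,420,200,5,"tc1.png"); crop(t,420,130,540,270,4,"tv1.png")
crop(s,150,180,350,330,4,"sc1.png"); crop(s,150,180,250,280,6,"sv1.png")
E
```

```text
(no output)
```

View pics/tc1.png

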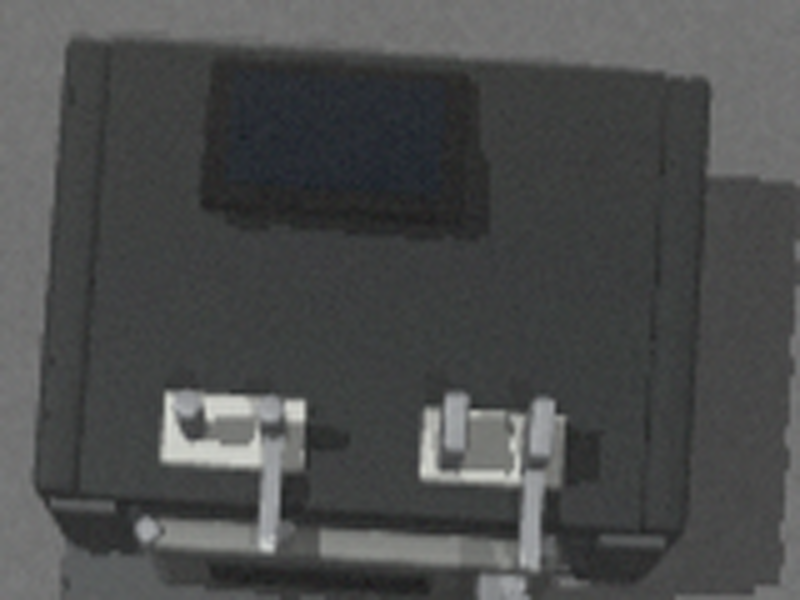

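View pics/tv1.png

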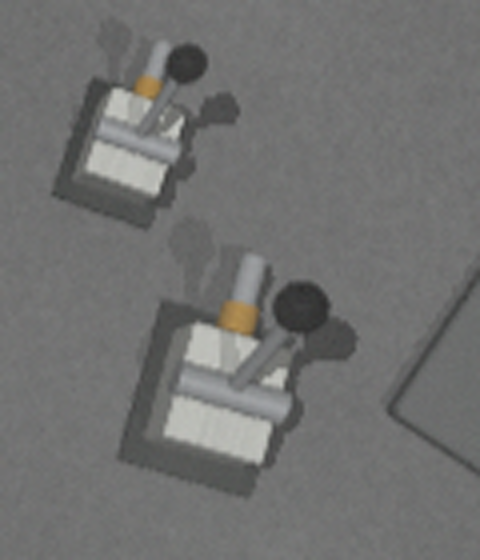

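View pics/sc1.png

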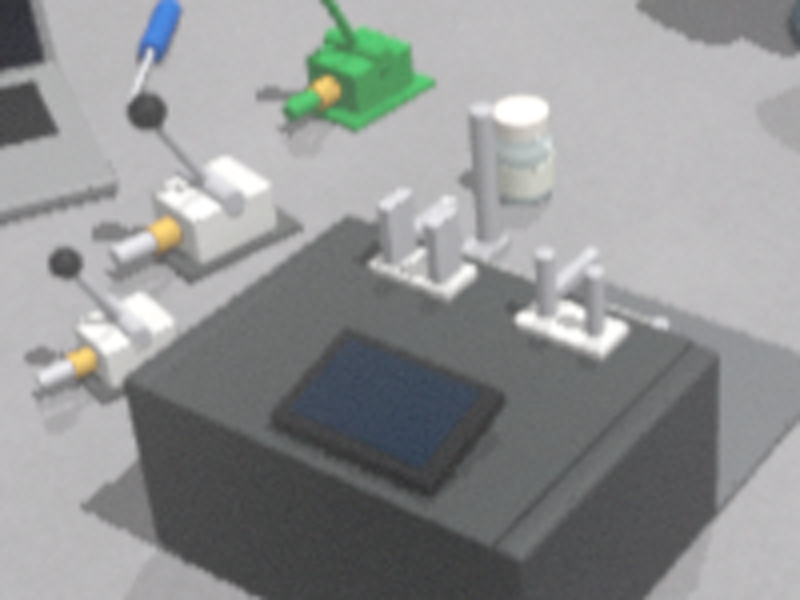

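View pics/sv1.png

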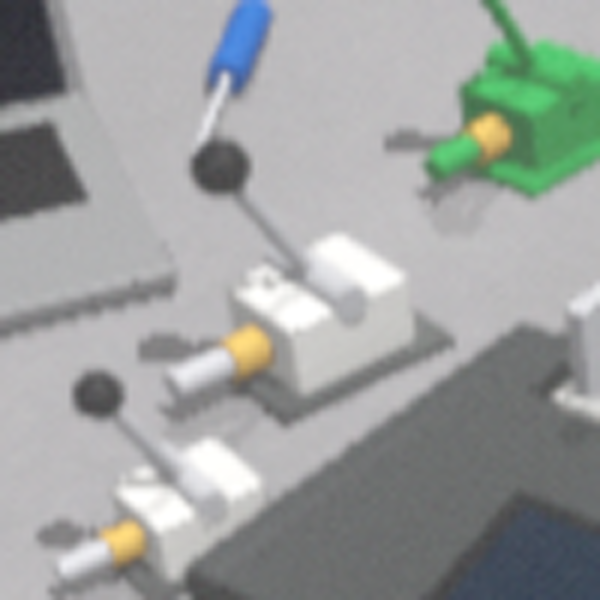

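Run:
```python
from h import *
import pickle
t,s=pickle.load(open("ts.pkl","rb"))
crop(t,280,150,400,220,6.6,"tc2.png"); crop(s,230,190,330,270,8,"sc2.png")
def cv(U,V,k,x0,y0): return ((U+.5)/k-.5+x0,(V+.5)/k-.5+y0)
tt=cv(300,307,4,420,130); ss=cv(220,166,6,150,180)
print("knob",tri(ray(t,*tt),ray(s,*ss)), pt(t,*tt),pt(s,*ss))
# pivot cyl ends
for U,V in((183,380),(290,405),(235,390)): print("cyl",atz(t,*cv(U,V,4,420,130),0.052))
for U,V in((195,322),(280,350),(265,465),(163,437)): u=cv(U,V,4,420,130);print("blk",atz(t,*u,0.045),pt(t,*u))
# chamber roof corners
for U,V in((70,40),(708,80),(688,530),(38,490)): u=cv(U,V,5,260,80);print("roof",atz(t,*u,0.130),pt(t,*u))
```

```text
knob (array([ 0.58901457, -0.36722729,  0.12662318]), [np.float64(0.0008558073050831492), np.float64(0.0008558073050829838)]) [ 0.58755066 -0.36341636  0.13444269] [ 0.59673157 -0.36065097  0.13261432]
cyl [ 0.55818437 -0.32662361  0.052     ]
cyl [ 0.54216273 -0.38647954  0.052     ]
cyl [ 0.55161837 -0.35580382  0.052     ]
blk [ 0.5920695  -0.33740517  0.045     ] [ 0.59222141 -0.33781498  0.04374419]
blk [ 0.57447833 -0.38513895  0.045     ] [ 0.57441255 -0.38490217  0.04563445]
blk [ 0.50870828 -0.37303353  0.045     ] [ 0.50881147 -0.37398733  0.04236029]
blk [ 0.52638339 -0.31579942  0.045     ] [ 0.52678095 -0.3179482   0.03795752]
roof [0.86060987 0.0959877  0.13      ] [9.14796217e-01 1.09975581e-01 9.05977033e-04]
roof [ 0.8337959 -0.1784638  0.13     ] [ 0.8854614  -0.20300657 -0.00213347]
roof [ 0.63851493 -0.16209961  0.13      ] [ 6.62168046e-01 -1.83990068e-01 -1.40205721e-04]
roof [0.66407898 0.11366718 0.13      ] [0.66434604 0.11382973 0.12872307]
```

View pics/tc2.png

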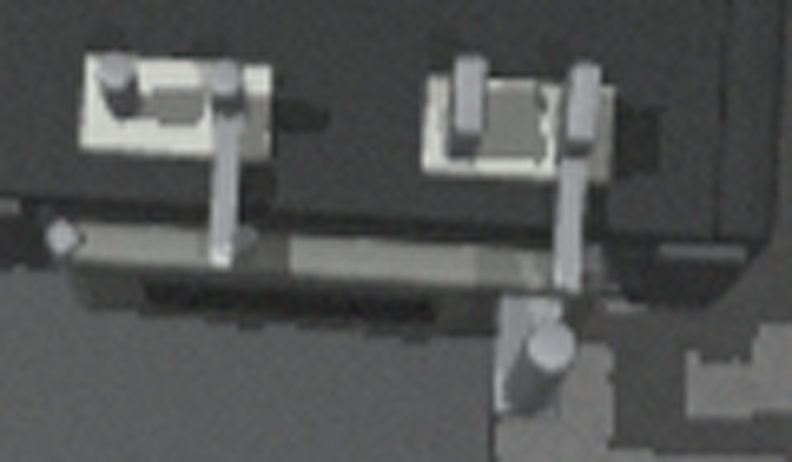

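View pics/sc2.png

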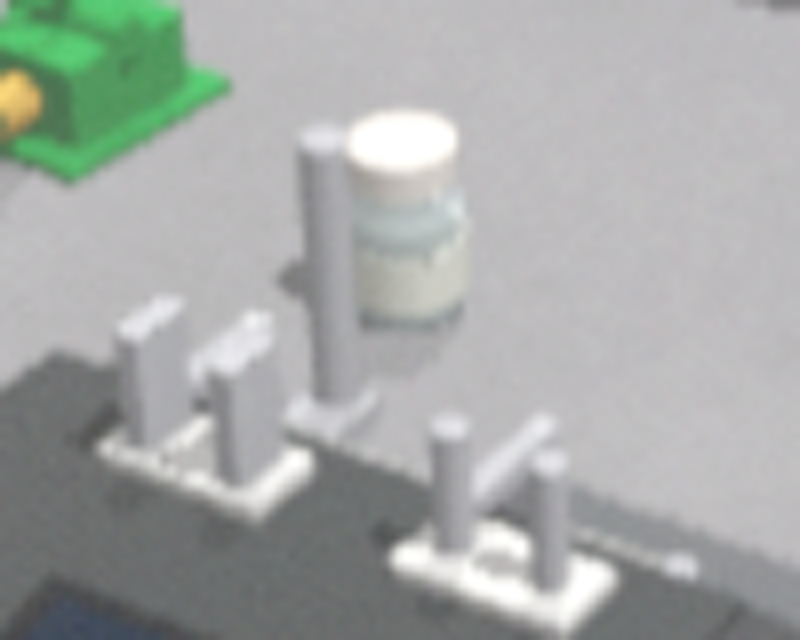

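Run:
```python
from h import *
import pickle
t,s=pickle.load(open("ts.pkl","rb"))
T=lambda U,V:((U+.5)/6.6-.5+280,(V+.5)/6.6-.5+150)
S=lambda U,V:((U+.5)/8-.5+230,(V+.5)/8-.5+190)
P={}
for n,a,b,z in (("pin+",(117,70),(550,460),.18),("pin-",(225,75),(450,425),.18),("pl+",(470,95),(244,348),.18),("pl-",(584,102),(150,318),.18),("handle",(551,347),(323,137),.205)):
    x,e=tri(ray(t,*T(*a)),ray(s,*S(*b))); P[n]=atz(t,*T(*a),z); print(n,x.round(4),np.round(e[0],4),"top@z",P[n].round(4),"scene@z",atz(s,*S(*b),z).round(4))
print("hinge",atz(t,*T(62,237),.12))
d=P["pin+"]-P["pl-"]; print("yaw of y",np.degrees(np.arctan2(-d[0],d[1])))
```

```text
pin+ [0.6874 0.046  0.1795] 0.0003 top@z [0.6874 0.0457 0.18  ] scene@z [0.6878 0.0466 0.18  ]
pin- [0.6849 0.0126 0.1799] 0.0001 top@z [0.6848 0.0126 0.18  ] scene@z [0.6851 0.0126 0.18  ]
pl+ [ 0.6765 -0.0623  0.1797] 0.0002 top@z [ 0.6763 -0.0621  0.18  ] scene@z [ 0.6769 -0.0622  0.18  ]
pl- [ 0.6736 -0.0972  0.1786] 0.0004 top@z [ 0.6731 -0.0968  0.18  ] scene@z [ 0.6754 -0.0963  0.18  ]
handle [ 0.5946 -0.0823  0.2042] 0.0004 top@z [ 0.5943 -0.0819  0.205 ] scene@z [ 0.5959 -0.0819  0.205 ]
hinge [0.64758418 0.0683838  0.12      ]
yaw of y -5.7454454004372755
```

```bash
cat >> h.py <<'E'
def go(x,y,z,yaw=None):
    """mm in tool axes from the measured pose; yaw(deg): tool y = (-sin,cos)"""
    o=robot.get_obs(); r=R.from_quat(o["tool_rot"])
    d=r.inv().apply(np.array([x,y,z])-o["position"])*1e3
    Y=r.apply([0,1,0]); cur=np.degrees(np.arctan2(-Y[0],Y[1])); zt=r.apply([0,0,1])
    print("t %.2f pos %s d(tool mm) %s |%.0f| yaw %.2f tilt %s F %s w %.4f q %s"%(o["time"],o["position"].round(4),d.round(1),np.linalg.norm(d),cur,zt[:2].round(4),o["ft_force"].round(1),o["grip_width"],o["q"].round(2)))
    if yaw is not None: 
        print("az = %.3f rad"%(-np.radians((yaw-cur+90)%180-90)))
    return d
E
python3 -c "
from h import *
go(.45,.25,.27,-16.5)"
```

```text
t 0.25 pos [0.1986 0.5922 0.2221] d(tool mm) [-347.2 -244.5  -47.7] |427| yaw -18.55 tilt [-0.0005 -0.0009] F [-0.7 -0.2  0.4] w 0.0866 q [ 1.07  0.53  1.43  0.    1.18 -0.18]
az = -0.036 rad
```

```bash
python3 -m inch '[{"dx":-35,"dy":-25,"dz":-5,"az":-0.036},{"dx":-39,"dy":-27,"dz":-6},{"dx":-39,"dy":-27,"dz":-6},{"dx":-39,"dy":-27,"dz":-6},{"dx":-39,"dy":-27,"dz":-6},{"dx":-39,"dy":-27,"dz":-6},{"dx":-39,"dy":-27,"dz":-6},{"dx":-39,"dy":-27,"dz":-6}]'; python3 -c "
from h import *
go(.589,-.367,.2,-16.5)"
```

```text
t 0.25 pos [0.1986 0.5922 0.2221] d(tool mm) [-675.3 -785.2   22.7] |1036| yaw -18.55 tilt [-0.0005 -0.0009] F [-0.7 -0.2  0.4] w 0.0866 q [ 1.07  0.53  1.43  0.    1.18 -0.18]
az = -0.036 radinvalid input
```

```bash
python3 -m inch '[{"ax":0,"ay":0,"az":-0.036,"dx":-35,"dy":-25,"dz":-5,"gripper":100},{"ax":0,"ay":0,"az":0,"dx":-39,"dy":-27,"dz":-6,"gripper":100},{"ax":0,"ay":0,"az":0,"dx":-39,"dy":-27,"dz":-6,"gripper":100},{"ax":0,"ay":0,"az":0,"dx":-39,"dy":-27,"dz":-6,"gripper":100},{"ax":0,"ay":0,"az":0,"dx":-39,"dy":-27,"dz":-6,"gripper":100},{"ax":0,"ay":0,"az":0,"dx":-39,"dy":-27,"dz":-6,"gripper":100},{"ax":0,"ay":0,"az":0,"dx":-39,"dy":-27,"dz":-6,"gripper":100},{"ax":0,"ay":0,"az":0,"dx":-39,"dy":-27,"dz":-6,"gripper":100}]'; python3 -c "
from h import *
go(.589,-.367,.2,-16.5)"
```

```text
time: 1.05
position: [0.433, 0.2973, 0.2699]
tool_rot: [0.143, 0.99, 0.0, 0.0]
ft_force: [0.6, 0.5, 0.5]
grip_width: 0.0872
t 1.05 pos [0.433  0.2973 0.2699] d(tool mm) [-338.1 -592.8   69.8] |686| yaw -16.49 tilt [0.0002 0.0002] F [0.6 0.5 0.5] w 0.0872 q [ 0.39  0.34  1.62  0.    1.18 -0.89]
az = 0.000 rad
```

```bash
python3 -m inch '[{"ax":0,"ay":0,"az":0,"dx":-15,"dy":-42,"dz":0,"gripper":100},{"ax":0,"ay":0,"az":0,"dx":-15,"dy":-42,"dz":0,"gripper":100},{"ax":0,"ay":0,"az":0,"dx":-15,"dy":-42,"dz":0,"gripper":100},{"ax":0,"ay":0,"az":0,"dx":-15,"dy":-42,"dz":0,"gripper":100},{"ax":0,"ay":0,"az":0,"dx":-15,"dy":-42,"dz":0,"gripper":100},{"ax":0,"ay":0,"az":0,"dx":-15,"dy":-42,"dz":0,"gripper":100},{"ax":0,"ay":0,"az":0,"dx":-15,"dy":-42,"dz":0,"gripper":100},{"ax":0,"ay":0,"az":0,"dx":-15,"dy":-42,"dz":0,"gripper":100}]'; python3 -c "
from h import *
go(.589,-.367,.2,-16.5)"
```

```text
time: 1.85
position: [0.4517, -0.0591, 0.2697]
tool_rot: [0.143, 0.99, 0.0, 0.0]
ft_force: [1.1, 0.5, -0.2]
grip_width: 0.0872
t 1.85 pos [ 0.4517 -0.0591  0.2697] d(tool mm) [-219.1 -256.3   69.8] |344| yaw -16.50 tilt [ 0.0006 -0.0001] F [ 1.1  0.5 -0.2] w 0.0872 q [-0.38  0.23  1.78  0.    1.13 -1.66]
az = 0.000 rad
```

```bash
python3 -m inch '[{"ax":0,"ay":0,"az":0,"dx":-27,"dy":-32,"dz":0,"gripper":100},{"ax":0,"ay":0,"az":0,"dx":-27,"dy":-32,"dz":0,"gripper":100},{"ax":0,"ay":0,"az":0,"dx":-27,"dy":-32,"dz":0,"gripper":100},{"ax":0,"ay":0,"az":0,"dx":-27,"dy":-32,"dz":0,"gripper":100},{"ax":0,"ay":0,"az":0,"dx":-27,"dy":-32,"dz":5,"gripper":100},{"ax":0,"ay":0,"az":0,"dx":-27,"dy":-32,"dz":20,"gripper":100},{"ax":0,"ay":0,"az":0,"dx":-27,"dy":-32,"dz":20,"gripper":100},{"ax":0,"ay":0,"az":0,"dx":-27,"dy":-32,"dz":20,"gripper":100}]'
python3 - <<'E'
from h import *
go(.589,-.367,.107,-16.5)
w=optics.camera("wrist"); cv2.imwrite("pics/w1.png",w["img"][:,:,::-1])
E
```

```text
time: 2.65
position: [0.5867, -0.3657, 0.2037]
tool_rot: [0.144, 0.99, 0.0, 0.0]
ft_force: [0.2, 0.2, 0.2]
grip_width: 0.0866
t 2.65 pos [ 0.5867 -0.3657  0.2037] d(tool mm) [-2.5 -0.6 96.7] |97| yaw -16.51 tilt [0.0001 0.0001] F [0.2 0.2 0.2] w 0.0866 q [-0.72  0.64  1.27  0.    1.23 -2.  ]
az = -0.000 rad
```

View pics/w1.png

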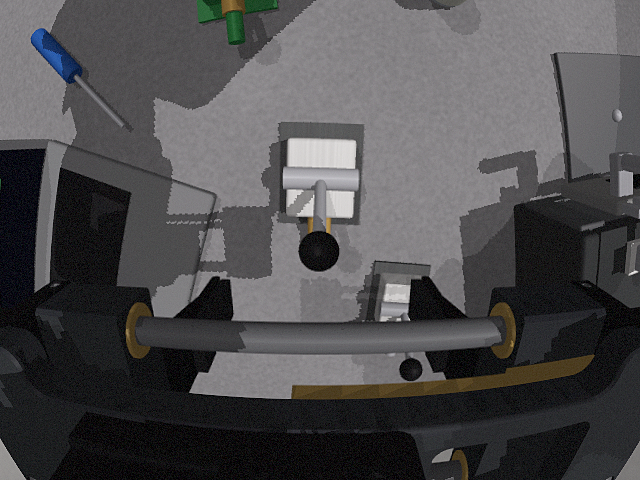

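The wrist view shows the knob at (319,251), midway between the fingers. The pivot cylinder lies level, from (283,178) to (358,179), so the yaw matches.

```bash
python3 - <<'E'
from h import *
w=optics.camera("wrist")
print(atz(w,319,251,.126,True), atz(w,283,178,.05,True),atz(w,358,179,.05,True),pt(w,319,251,True))
E
python3 -m inch '[{"ax":0,"ay":0,"az":0,"dx":-2.5,"dy":-0.6,"dz":30,"gripper":80},{"ax":0,"ay":0,"az":0,"dx":0,"dy":0,"dz":35,"gripper":80},{"ax":0,"ay":0,"az":0,"dx":0,"dy":0,"dz":31.5,"gripper":80},{"ax":0,"ay":0,"az":0,"dx":0,"dy":0,"dz":0,"gripper":80}]' 15
python3 - <<'E'
from h import *
go(.589,-.367,.107,-16.5)
w=optics.camera("wrist"); cv2.imwrite("pics/w2.png",w["img"][:,:,::-1])
s=optics.camera("scene");crop(s,120,140,280,260,5,"s2.png")
E
```

```text
[ 0.58605978 -0.37422377  0.126     ] [ 0.5397042  -0.39226125  0.05      ] [ 0.55862285 -0.33229244  0.05      ] [ 0.58284578 -0.37318446  0.13623945]
time: 3.15
position: [0.5853, -0.3621, 0.1032]
tool_rot: [0.143, 0.99, 0.003, -0.005]
ft_force: [-0.1, 0.3, -0.2]
grip_width: 0.0708
t 3.15 pos [ 0.5853 -0.3621  0.1032] d(tool mm) [-4.9 -3.7 -3.9] |7| yaw -16.49 tilt [-0.0085  0.0076] F [-0.1  0.3 -0.2] w 0.0708 q [-0.72  0.75  1.35  0.    1.06 -2.  ]
az = 0.000 rad
```

View pics/s2.png

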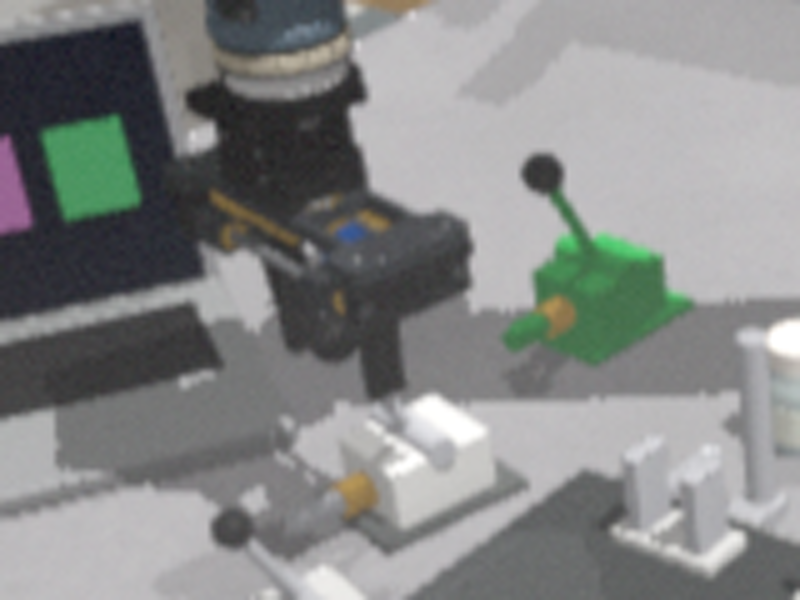

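View pics/w2.png

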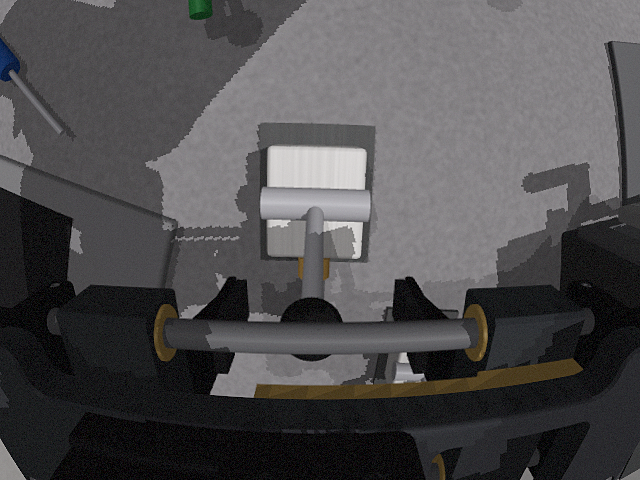

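Run:
```python
from h import *
go(.589,-.368,.107,-16.5)
w=optics.camera("wrist"); 
print(atz(w,311,330,.126,True))
```

```text
t 3.25 pos [ 0.5885 -0.3649  0.1084] d(tool mm) [-1.3 -2.9  1.4] |3| yaw -16.47 tilt [-0.0005  0.0005] F [-0.2 -1.2  0.2] w 0.0700 q [-0.72  0.75  1.34  0.    1.06 -2.  ]
az = 0.001 rad
[ 0.59293718 -0.37191905  0.126     ]
```

```bash
python3 -m inch '[{"ax":0,"ay":0,"az":0,"dx":-1.5,"dy":-3.5,"dz":0,"gripper":50},{"ax":0,"ay":0,"az":0,"dx":0,"dy":0,"dz":0,"gripper":20},{"ax":0,"ay":0,"az":0,"dx":0,"dy":0,"dz":0,"gripper":20},{"ax":0,"ay":0,"az":0,"dx":0,"dy":0,"dz":0,"gripper":20},{"ax":0,"ay":0,"az":0,"dx":0,"dy":0,"dz":0,"gripper":20},{"ax":0,"ay":0,"az":0,"dx":0,"dy":0,"dz":0,"gripper":20}]' 15
python3 - <<'E'
from h import *
go(.589,-.368,.107,-16.5)
w=optics.camera("wrist"); cv2.imwrite("pics/w3.png",w["img"][:,:,::-1])
E
```

```text
time: 3.9
position: [0.589, -0.3689, 0.1081]
tool_rot: [0.144, 0.99, 0.0, 0.0]
ft_force: [2.8, 5.3, 1.2]
grip_width: 0.0297
t 3.90 pos [ 0.589  -0.3689  0.1081] d(tool mm) [0.3 0.8 1.1] |1| yaw -16.50 tilt [0.0002 0.0006] F [2.8 5.3 1.2] w 0.0297 q [-0.72  0.75  1.33  0.    1.06 -2.  ]
az = -0.000 rad
```

View pics/w3.png

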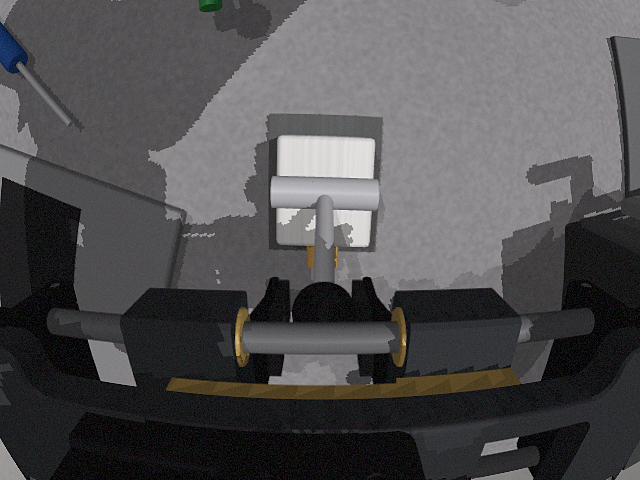

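```bash
python3 -m inch '[{"ax":0,"ay":0,"az":0,"dx":9.3,"dy":0.5,"dz":-3.9,"gripper":20},{"ax":0,"ay":0,"az":0,"dx":9.7,"dy":0,"dz":-2.8,"gripper":20},{"ax":0,"ay":0,"az":0,"dx":10,"dy":0,"dz":-1.7,"gripper":20},{"ax":0,"ay":0,"az":0,"dx":10.1,"dy":0,"dz":-0.6,"gripper":20},{"ax":0,"ay":0,"az":0,"dx":10.1,"dy":0,"dz":0.6,"gripper":20},{"ax":0,"ay":0,"az":0,"dx":10,"dy":0,"dz":1.7,"gripper":20},{"ax":0,"ay":0,"az":0,"dx":9.7,"dy":0,"dz":2.8,"gripper":20},{"ax":0,"ay":0,"az":0,"dx":9.3,"dy":0,"dz":3.9,"gripper":20}]' 20;python3 -m inch '[{"ax":0,"ay":0,"az":0,"dx":1.5,"dy":0,"dz":0.5,"gripper":20},{"ax":0,"ay":0,"az":0,"dx":1,"dy":0,"dz":0,"gripper":20},{"ax":0,"ay":0,"az":0,"dx":1,"dy":0,"dz":0,"gripper":20},{"ax":0,"ay":0,"az":0,"dx":0,"dy":0,"dz":0,"gripper":20}]'
python3 - <<'E'
from h import *
go(.514,-.345,.107,-16.5)
w=optics.camera("wrist"); cv2.imwrite("pics/w4.png",w["img"][:,:,::-1])
s=optics.camera("scene");crop(s,120,140,280,260,5,"s4.png")
E
```

```text
time: 4.75
position: [0.5152, -0.3435, 0.1094]
tool_rot: [0.144, 0.99, 0.002, 0.002]
ft_force: [6.3, 8.8, 5.0]
grip_width: 0.0268
time: 5.15
position: [0.5122, -0.3425, 0.108]
tool_rot: [0.144, 0.99, 0.002, 0.001]
ft_force: [8.3, 8.5, 0.9]
grip_width: 0.0269
t 5.15 pos [ 0.5122 -0.3425  0.108 ] d(tool mm) [-2.5 -1.9  1. ] |3| yaw -16.55 tilt [0.0035 0.0039] F [8.3 8.5 0.9] w 0.0269 q [-0.77  0.66  1.55  0.01  0.93 -2.06]
az = -0.001 rad
```

View pics/s4.png

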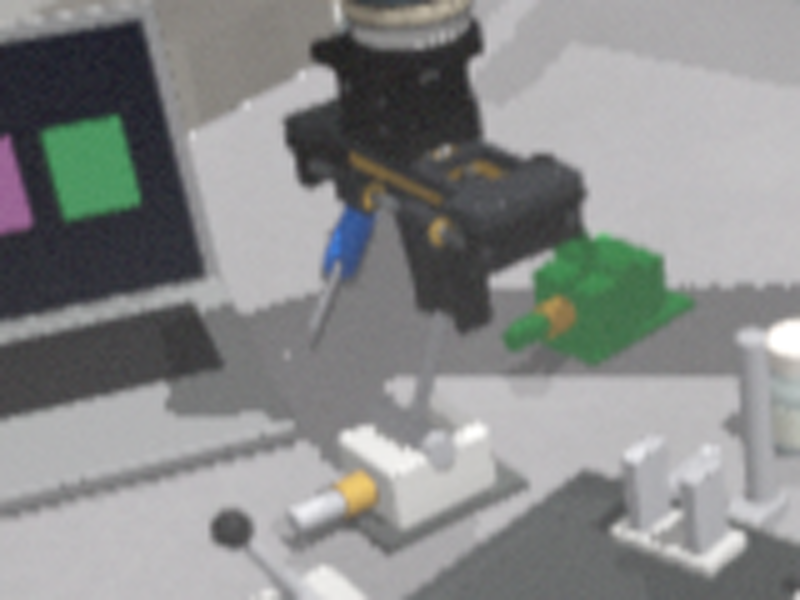

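View pics/w4.png

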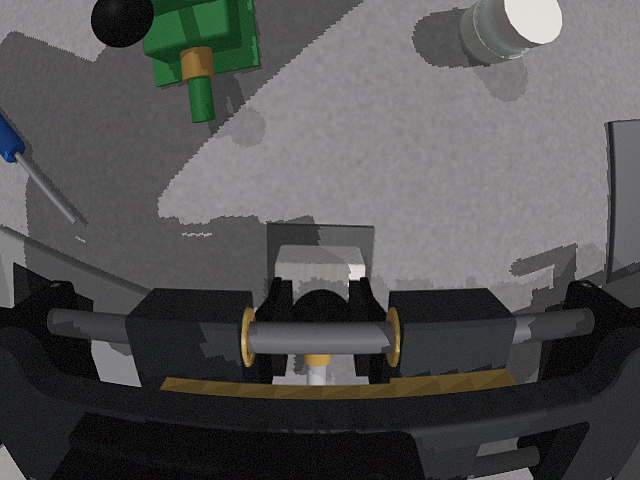

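```bash
python3 -m inch '[{"ax":0,"ay":0,"az":0,"dx":2,"dy":-1,"dz":0.8,"gripper":20},{"ax":0,"ay":0,"az":0,"dx":0,"dy":0,"dz":0,"gripper":20}]';python3 -m inch '[{"ax":0,"ay":0,"az":0,"dx":2,"dy":0,"dz":1,"gripper":20},{"ax":0,"ay":0,"az":0,"dx":0,"dy":0,"dz":0,"gripper":20}]';python3 -m inch '[{"ax":0,"ay":0,"az":0,"dx":2,"dy":0,"dz":1,"gripper":20},{"ax":0,"ay":0,"az":0,"dx":0,"dy":0,"dz":0,"gripper":20}]'
```

```text
time: 5.45
position: [0.5112, -0.3423, 0.1075]
tool_rot: [0.144, 0.99, 0.003, 0.003]
ft_force: [10.6, 10.9, 2.5]
grip_width: 0.0268
time: 5.65
position: [0.5109, -0.3422, 0.1074]
tool_rot: [0.145, 0.989, 0.002, 0.005]
ft_force: [12.2, 11.2, 3.5]
grip_width: 0.027
time: 5.85
position: [0.5107, -0.3422, 0.1072]
tool_rot: [0.145, 0.989, 0.002, 0.006]
ft_force: [15.7, 11.0, 5.0]
grip_width: 0.0264
```

```bash
python3 -m inch '[{"ax":0,"ay":0,"az":0,"dx":0,"dy":0,"dz":0,"gripper":80},{"ax":0,"ay":0,"az":0,"dx":0,"dy":0,"dz":0,"gripper":80},{"ax":0,"ay":0,"az":0,"dx":0,"dy":0,"dz":0,"gripper":80},{"ax":0,"ay":0,"az":0,"dx":0,"dy":0,"dz":0,"gripper":80},{"ax":0,"ay":0,"az":0,"dx":0,"dy":0,"dz":0,"gripper":80}]'
python3 - <<'E'
from h import *
go(.6875,.035,.25,-5.5)
w=optics.camera("wrist"); cv2.imwrite("pics/w5.png",w["img"][:,:,::-1])
s=optics.camera("scene");crop(s,120,140,280,260,5,"s5.png")
E
```

```text
time: 6.35
position: [0.504, -0.3451, 0.1046]
tool_rot: [0.144, 0.99, -0.0, -0.0]
ft_force: [0.7, 0.6, -0.7]
grip_width: 0.0586
t 6.35 pos [ 0.504  -0.3451  0.1046] d(tool mm) [ -67.7  416.6 -145.5] |446| yaw -16.52 tilt [-0.0008 -0.    ] F [ 0.7  0.6 -0.7] w 0.0586 q [-0.78  0.66  1.57 -0.    0.92 -2.06]
az = -0.192 rad
```

View pics/s5.png

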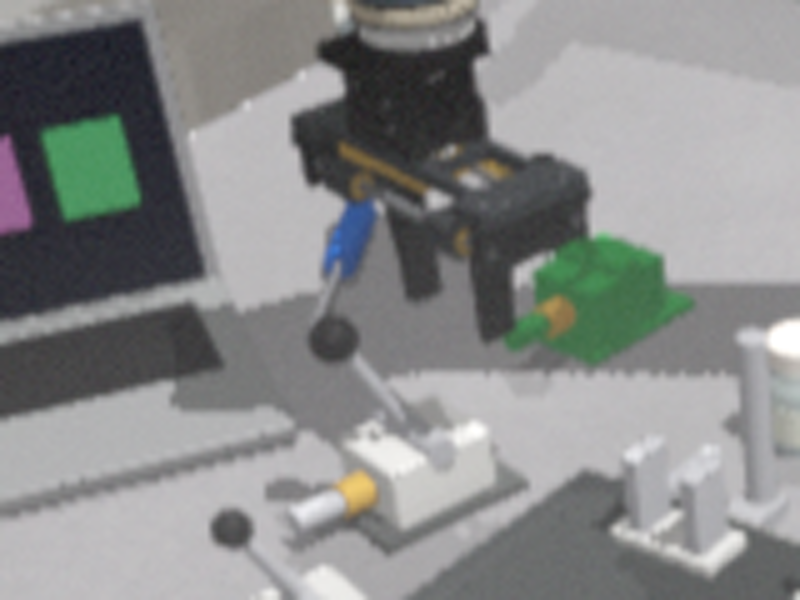

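View pics/w5.png

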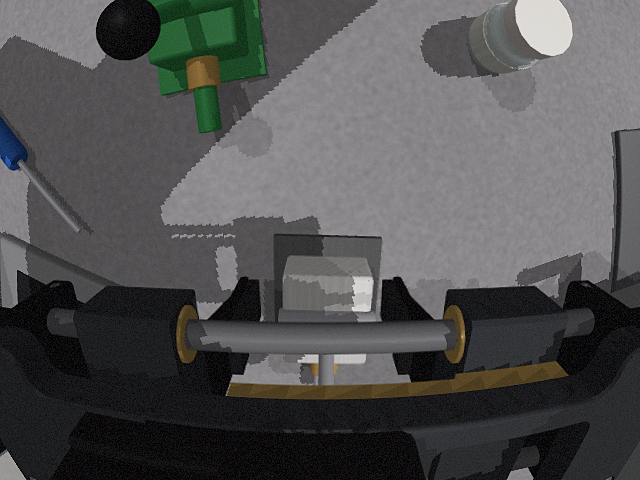

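The knob is back at scene pixel (186.6,207.6), the same as before the pull, so the lever was taken to its stop and has returned to rest. Next I go to the pins.

```bash
python3 -m inch '[{"ax":0,"ay":0,"az":-0.048,"dx":0,"dy":0,"dz":-40,"gripper":90},{"ax":0,"ay":0,"az":-0.048,"dx":0,"dy":0,"dz":-40,"gripper":90},{"ax":0,"ay":0,"az":-0.048,"dx":0,"dy":0,"dz":-40,"gripper":90},{"ax":0,"ay":0,"az":-0.048,"dx":0,"dy":0,"dz":-30,"gripper":90}]'
python3 - <<'E'
from h import *
go(.6868,.035,.25,-5.5)
E
```

```text
time: 6.85
position: [0.505, -0.3454, 0.2574]
tool_rot: [0.047, 0.999, -0.001, 0.001]
ft_force: [1.9, -0.7, 0.2]
grip_width: 0.0777
t 6.85 pos [ 0.505  -0.3454  0.2574] d(tool mm) [-145.2  395.9    6.9] |422| yaw -5.39 tilt [ 0.0017 -0.0021] F [ 1.9 -0.7  0.2] w 0.0777 q [-0.78  0.47  1.43 -0.    1.24 -2.26]
az = 0.002 rad
```

```bash
python3 -m inch '[{"ax":0,"ay":0,"az":0.002,"dx":-15,"dy":46,"dz":0,"gripper":90},{"ax":0,"ay":0,"az":0,"dx":-15,"dy":46,"dz":0,"gripper":90},{"ax":0,"ay":0,"az":0,"dx":-15,"dy":46,"dz":0,"gripper":90},{"ax":0,"ay":0,"az":0,"dx":-15,"dy":46,"dz":0,"gripper":90},{"ax":0,"ay":0,"az":0,"dx":-15,"dy":46,"dz":0,"gripper":90},{"ax":0,"ay":0,"az":0,"dx":-15,"dy":46,"dz":0,"gripper":90},{"ax":0,"ay":0,"az":0,"dx":-15,"dy":46,"dz":0,"gripper":90},{"ax":0,"ay":0,"az":0,"dx":-15,"dy":46,"dz":0,"gripper":90}]'; python3 -m inch '[{"ax":0,"ay":0,"az":0,"dx":-12,"dy":14,"dz":10,"gripper":90},{"ax":0,"ay":0,"az":0,"dx":-13,"dy":14,"dz":10,"gripper":90},{"ax":0,"ay":0,"az":0,"dx":0,"dy":0,"dz":5,"gripper":90},{"ax":0,"ay":0,"az":0,"dx":0,"dy":0,"dz":0,"gripper":90}]'
python3 - <<'E'
from h import *
go(.6868,.035,.15,-5.5)
w=optics.camera("wrist"); cv2.imwrite("pics/w6.png",w["img"][:,:,::-1])
E
```

```text
time: 7.65
position: [0.6604, 0.0114, 0.2546]
tool_rot: [0.049, 0.999, -0.0, -0.0]
ft_force: [0.5, 0.0, 0.2]
grip_width: 0.0784
time: 8.05
position: [0.6865, 0.0346, 0.2279]
tool_rot: [0.049, 0.999, -0.0, -0.002]
ft_force: [-0.1, -0.1, 0.3]
grip_width: 0.0785
t 8.05 pos [0.6865 0.0346 0.2279] d(tool mm) [-0.6  0.5 77.9] |78| yaw -5.61 tilt [-0.0039 -0.0004] F [-0.1 -0.1  0.3] w 0.0785 q [-0.11  0.61  1.25 -0.    1.28 -1.58]
az = -0.002 rad
```

View pics/w6.png

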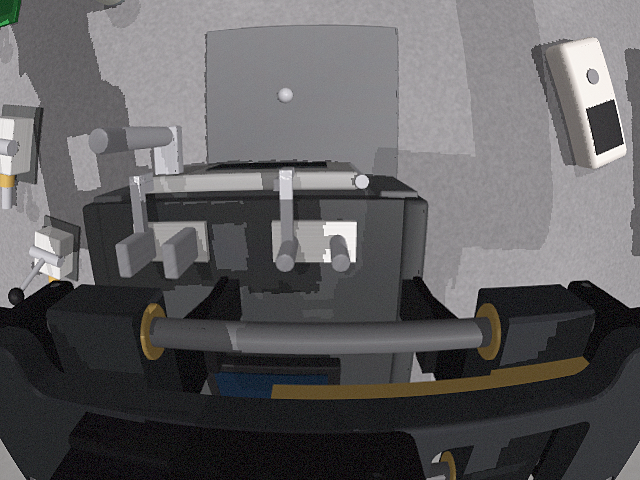

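Run:
```python
from h import *
w=optics.camera("wrist"); crop(w,80,150,400,310,2.5,"w6c.png")
for u,v in((286,264),(342,266)): print(atz(w,u,v,.18,True))
go(.6868,.035,.15,-5.5)
```

```text
[0.68361083 0.01237426 0.18      ]
[0.68822679 0.04588118 0.18      ]
t 8.15 pos [0.687  0.0339 0.2295] d(tool mm) [ 0.2  1.1 79.5] |80| yaw -5.68 tilt [-0.0013 -0.0005] F [ 0.1 -0.8 -0.4] w 0.0786 q [-0.11  0.61  1.25 -0.    1.28 -1.58]
az = -0.003 rad
```

View pics/w6c.png

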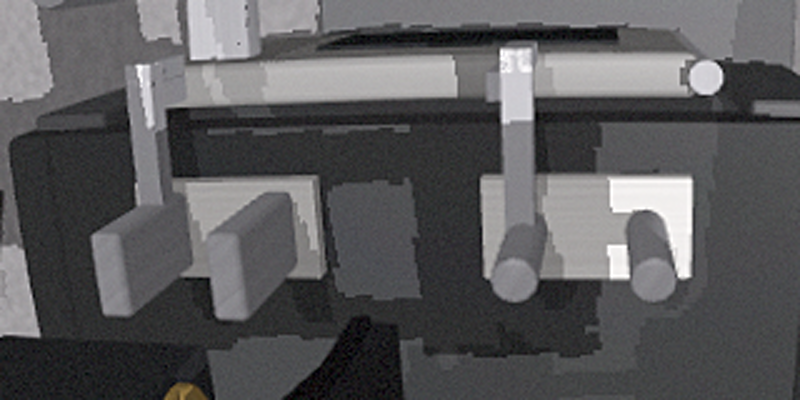

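The wrist view puts the pin tops at y = 0.0124 and 0.0459, which agrees with the triangulation. I'm going down and squeezing.

```bash
python3 -m inch '[{"ax":0,"ay":0,"az":-0.003,"dx":0,"dy":1,"dz":30,"gripper":90},{"ax":0,"ay":0,"az":0,"dx":0,"dy":0,"dz":30,"gripper":90},{"ax":0,"ay":0,"az":0,"dx":0,"dy":0,"dz":17,"gripper":90},{"ax":0,"ay":0,"az":0,"dx":0,"dy":0,"dz":0,"gripper":90},{"ax":0,"ay":0,"az":0,"dx":0,"dy":0,"dz":0,"gripper":90}]' 25
python3 - <<'E'
from h import *
go(.6868,.035,.15,-5.5)
E
python3 -m inch '[{"ax":0,"ay":0,"az":0,"dx":0,"dy":0,"dz":0,"gripper":25},{"ax":0,"ay":0,"az":0,"dx":0,"dy":0,"dz":0,"gripper":25},{"ax":0,"ay":0,"az":0,"dx":0,"dy":0,"dz":0,"gripper":25},{"ax":0,"ay":0,"az":0,"dx":0,"dy":0,"dz":0,"gripper":25},{"ax":0,"ay":0,"az":0,"dx":0,"dy":0,"dz":0,"gripper":25},{"ax":0,"ay":0,"az":0,"dx":0,"dy":0,"dz":0,"gripper":25},{"ax":0,"ay":0,"az":0,"dx":0,"dy":0,"dz":0,"gripper":25},{"ax":0,"ay":0,"az":0,"dx":0,"dy":0,"dz":0,"gripper":25}]' 25
python3 - <<'E'
from h import *
go(.6868,.035,.15,-5.5)
w=optics.camera("wrist"); cv2.imwrite("pics/w7.png",w["img"][:,:,::-1])
s=optics.camera("scene");crop(s,230,190,330,270,8,"s7.png")
E
```

```text
time: 8.65
position: [0.688, 0.0352, 0.1536]
tool_rot: [0.048, 0.999, -0.0, 0.0]
ft_force: [-0.7, 0.4, -0.8]
grip_width: 0.0783
t 8.65 pos [0.688  0.0352 0.1536] d(tool mm) [ 1.2 -0.3  3.6] |4| yaw -5.50 tilt [ 0.0008 -0.0003] F [-0.7  0.4 -0.8] w 0.0783 q [-0.11  0.69  1.32 -0.    1.13 -1.59]
az = -0.000 rad
time: 9.45
position: [0.6882, 0.036, 0.1537]
tool_rot: [0.047, 0.999, -0.0, 0.001]
ft_force: [-0.9, -1.4, 4.3]
grip_width: 0.0321
t 9.45 pos [0.6882 0.036  0.1537] d(tool mm) [ 1.4 -1.1  3.7] |4| yaw -5.42 tilt [ 0.0015 -0.0008] F [-0.9 -1.4  4.3] w 0.0321 q [-0.11  0.69  1.32 -0.    1.13 -1.59]
az = 0.001 rad
```

View pics/w7.png

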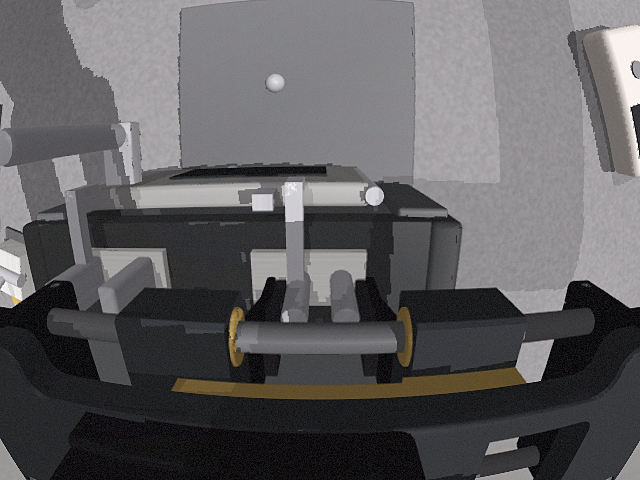

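Opening reads 32 mm; the ball showed the reading runs about 1 mm small. The hook at (293,195) is clear of the keeper stub at (262,202). I'll squeeze harder once to confirm it is at the stop, then open.

```bash
python3 -m inch '[{"ax":0,"ay":0,"az":0,"dx":0,"dy":0,"dz":0,"gripper":20},{"ax":0,"ay":0,"az":0,"dx":0,"dy":0,"dz":0,"gripper":20},{"ax":0,"ay":0,"az":0,"dx":0,"dy":0,"dz":0,"gripper":20}]' 35
python3 -m inch '[{"ax":0,"ay":0,"az":0,"dx":0,"dy":0,"dz":0,"gripper":90},{"ax":0,"ay":0,"az":0,"dx":0,"dy":0,"dz":0,"gripper":90},{"ax":0,"ay":0,"az":0,"dx":0,"dy":0,"dz":0,"gripper":90},{"ax":0,"ay":0,"az":0,"dx":0,"dy":0,"dz":0,"gripper":90},{"ax":0,"ay":0,"az":0,"dx":0,"dy":0,"dz":-30,"gripper":90},{"ax":0,"ay":0,"az":0,"dx":0,"dy":0,"dz":-40,"gripper":90}]'
python3 - <<'E'
from h import *
m=np.array([.6749,-.0797])+.006*np.array([.0958,.9954]); print(m)
go(*m,.225,-5.5)
E
```

```text
time: 9.85
position: [0.6883, 0.0361, 0.1537]
tool_rot: [0.047, 0.999, -0.0, 0.001]
ft_force: [-0.9, -2.6, 5.2]
grip_width: 0.0322
time: 10.45
position: [0.6856, 0.0368, 0.22]
tool_rot: [0.047, 0.999, 0.0, -0.004]
ft_force: [1.1, -0.1, -0.4]
grip_width: 0.072
[ 0.6754748 -0.0737276]
t 10.45 pos [0.6856 0.0368 0.22  ] d(tool mm) [  -0.3 -111.    -5.1] |111| yaw -5.43 tilt [-0.0076  0.0013] F [ 1.1 -0.1 -0.4] w 0.0720 q [-0.11  0.62  1.26  0.    1.27 -1.59]
az = 0.001 rad
```

```bash
python3 -m inch '[{"ax":0,"ay":0,"az":0,"dx":0,"dy":-36,"dz":-2,"gripper":90},{"ax":0,"ay":0,"az":0,"dx":0,"dy":-36,"dz":0,"gripper":90},{"ax":0,"ay":0,"az":0,"dx":0,"dy":-37,"dz":0,"gripper":90},{"ax":0,"ay":0,"az":0,"dx":0,"dy":0,"dz":0,"gripper":90},{"ax":0,"ay":0,"az":0,"dx":0,"dy":0,"dz":0,"gripper":90}]' 25
python3 - <<'E'
from h import *
go(.6755,-.0737,.152,-5.5)
w=optics.camera("wrist"); cv2.imwrite("pics/w8.png",w["img"][:,:,::-1])
E
```

```text
time: 10.95
position: [0.6771, -0.0729, 0.2243]
tool_rot: [0.048, 0.999, 0.001, -0.0]
ft_force: [0.5, 0.8, -1.0]
grip_width: 0.0782
t 10.95 pos [ 0.6771 -0.0729  0.2243] d(tool mm) [ 1.5 -1.1 72.3] |72| yaw -5.55 tilt [-0.0006  0.0011] F [ 0.5  0.8 -1. ] w 0.0782 q [-0.27  0.6   1.28  0.    1.26 -1.75]
az = -0.001 rad
```

View pics/w8.png

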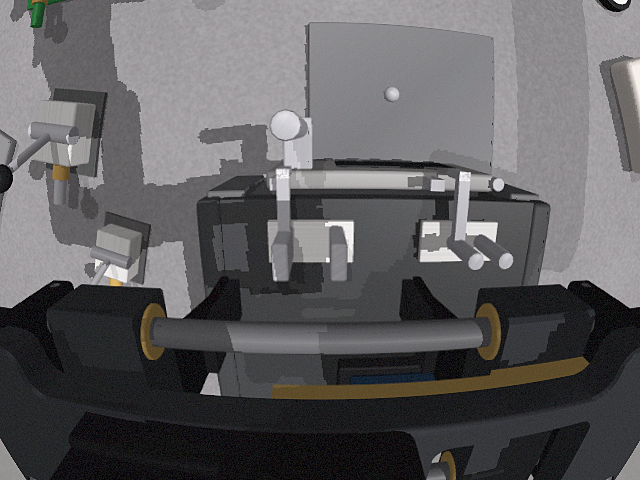

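The pins at (475,261) and (505,261) have stayed together. The plates at (281,265) and (340,267) lie between the fingers. Next I squeeze them.

```bash
python3 -m inch '[{"ax":0,"ay":0,"az":0,"dx":1,"dy":-1,"dz":30,"gripper":90},{"ax":0,"ay":0,"az":0,"dx":0,"dy":0,"dz":30,"gripper":90},{"ax":0,"ay":0,"az":0,"dx":0,"dy":0,"dz":11,"gripper":90},{"ax":0,"ay":0,"az":0,"dx":0,"dy":0,"dz":0,"gripper":90},{"ax":0,"ay":0,"az":0,"dx":0,"dy":0,"dz":0,"gripper":25},{"ax":0,"ay":0,"az":0,"dx":0,"dy":0,"dz":0,"gripper":25},{"ax":0,"ay":0,"az":0,"dx":0,"dy":0,"dz":0,"gripper":25},{"ax":0,"ay":0,"az":0,"dx":0,"dy":0,"dz":0,"gripper":25}]' 25; python3 -m inch '[{"ax":0,"ay":0,"az":0,"dx":0,"dy":0,"dz":0,"gripper":25},{"ax":0,"ay":0,"az":0,"dx":0,"dy":0,"dz":0,"gripper":25},{"ax":0,"ay":0,"az":0,"dx":0,"dy":0,"dz":0,"gripper":25},{"ax":0,"ay":0,"az":0,"dx":0,"dy":0,"dz":0,"gripper":25},{"ax":0,"ay":0,"az":0,"dx":0,"dy":0,"dz":0,"gripper":25}]' 25;python3 -m inch '[{"ax":0,"ay":0,"az":0,"dx":0,"dy":0,"dz":0,"gripper":20},{"ax":0,"ay":0,"az":0,"dx":0,"dy":0,"dz":0,"gripper":20},{"ax":0,"ay":0,"az":0,"dx":0,"dy":0,"dz":0,"gripper":20}]' 35
python3 - <<'E'
from h import *
go(.6755,-.0737,.152,-5.5)
w=optics.camera("wrist"); cv2.imwrite("pics/w9.png",w["img"][:,:,::-1])
E
```

```text
time: 11.8
position: [0.677, -0.0742, 0.1551]
tool_rot: [0.047, 0.999, -0.001, 0.001]
ft_force: [-0.4, -5.6, 0.8]
grip_width: 0.0539
time: 12.3
position: [0.6771, -0.0735, 0.155]
tool_rot: [0.047, 0.999, -0.001, 0.001]
ft_force: [-1.1, -0.5, 6.1]
grip_width: 0.0334
time: 12.6
position: [0.6771, -0.0734, 0.155]
tool_rot: [0.047, 0.999, -0.001, 0.001]
ft_force: [-0.6, -0.1, 5.9]
grip_width: 0.0327
t 12.60 pos [ 0.6771 -0.0734  0.155 ] d(tool mm) [ 1.6 -0.4  3. ] |3| yaw -5.41 tilt [ 0.0022 -0.0011] F [-0.6 -0.1  5.9] w 0.0327 q [-0.27  0.68  1.34 -0.    1.12 -1.75]
az = 0.001 rad
```

View pics/w9.png

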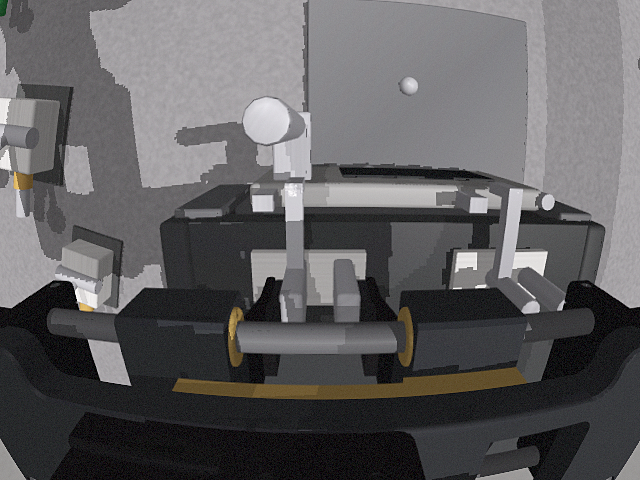

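```bash
python3 -m inch '[{"ax":0,"ay":0,"az":0,"dx":0,"dy":0,"dz":0,"gripper":90},{"ax":0,"ay":0,"az":0,"dx":0,"dy":0,"dz":0,"gripper":90},{"ax":0,"ay":0,"az":0,"dx":0,"dy":0,"dz":0,"gripper":90},{"ax":0,"ay":0,"az":0,"dx":0,"dy":0,"dz":0,"gripper":90},{"ax":0,"ay":0,"az":0,"dx":0,"dy":0,"dz":-40,"gripper":90},{"ax":0,"ay":0,"az":0,"dx":0,"dy":0,"dz":-45,"gripper":60},{"ax":0,"ay":0,"az":0,"dx":0,"dy":0,"dz":0,"gripper":60}]'
python3 - <<'E'
from h import *
import pickle
t,s=pickle.load(open("ts.pkl","rb"))
T=lambda U,V:((U+.5)/6.6-.5+280,(V+.5)/6.6-.5+150)
S=lambda U,V:((U+.5)/8-.5+230,(V+.5)/8-.5+190)
print(tri(ray(t,*T(222,255)),ray(s,*S(545,420))),atz(t,*T(570,285),.15))
go(.5945,-.082,.24,-60)
s=optics.camera("scene");crop(s,230,190,330,270,8,"s10.png")
w=optics.camera("wrist"); cv2.imwrite("pics/w10.png",w["img"][:,:,::-1])
E
```

```text
time: 13.35
position: [0.6806, -0.074, 0.246]
tool_rot: [0.047, 0.999, -0.001, 0.007]
ft_force: [1.1, -0.1, 0.5]
grip_width: 0.0624
(array([0.634439  , 0.01570138, 0.15111502]), [np.float64(1.2089258380816197e-05), np.float64(1.2089258380849457e-05)]) [ 0.62183051 -0.09344091  0.15      ]
t 13.35 pos [ 0.6806 -0.074   0.246 ] d(tool mm) [ 85.  -16.1   4.9] |87| yaw -5.42 tilt [ 0.0137 -0.0035] F [ 1.1 -0.1  0.5] w 0.0624 q [-0.27  0.58  1.26  0.    1.29 -1.75]
az = 0.953 rad
```

View pics/w10.png

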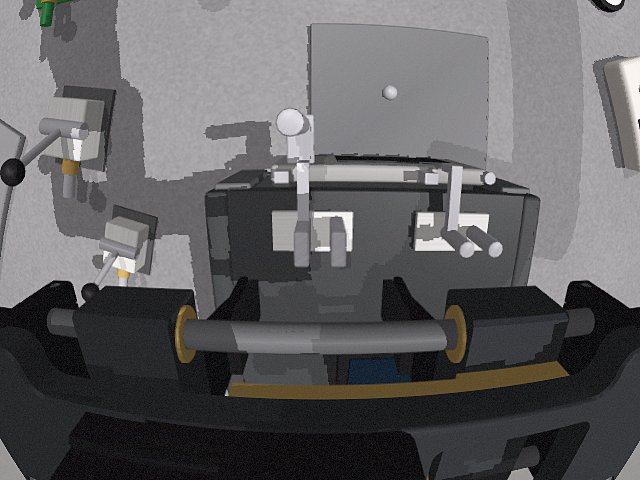

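View pics/s10.png

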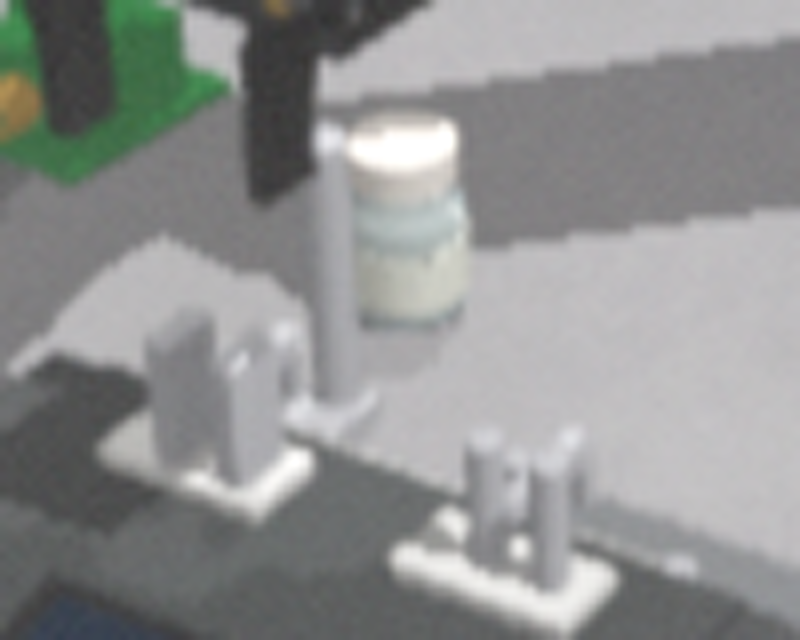

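```bash
python3 -m inch '[{"ax":0,"ay":0,"az":0.145,"dx":0,"dy":0,"dz":0,"gripper":60},{"ax":0,"ay":0,"az":0.145,"dx":0,"dy":0,"dz":0,"gripper":60},{"ax":0,"ay":0,"az":0.145,"dx":0,"dy":0,"dz":0,"gripper":60},{"ax":0,"ay":0,"az":0.145,"dx":0,"dy":0,"dz":0,"gripper":60},{"ax":0,"ay":0,"az":0.145,"dx":0,"dy":0,"dz":0,"gripper":60},{"ax":0,"ay":0,"az":0.145,"dx":0,"dy":0,"dz":0,"gripper":60},{"ax":0,"ay":0,"az":0.145,"dx":0,"dy":0,"dz":0,"gripper":60},{"ax":0,"ay":0,"az":0.145,"dx":0,"dy":0,"dz":0,"gripper":60}]'
python3 - <<'E'
from h import *
go(.5945,-.082,.24,-75)
E
```

```text
time: 14.25
position: [0.675, -0.0727, 0.2362]
tool_rot: [0.589, 0.808, -0.001, -0.002]
ft_force: [-0.5, -0.2, 0.1]
grip_width: 0.0522
t 14.25 pos [ 0.675  -0.0727  0.2362] d(tool mm) [ 15.7 -79.5  -3.4] |81| yaw -72.24 tilt [-0.0045  0.0014] F [-0.5 -0.2  0.1] w 0.0522 q [-0.27  0.59  1.27  0.    1.29 -0.58]
az = 0.048 rad
```

```bash
python3 -m inch '[{"ax":0,"ay":0,"az":0,"dx":5,"dy":-26,"dz":0,"gripper":60},{"ax":0,"ay":0,"az":0,"dx":5,"dy":-26,"dz":0,"gripper":60},{"ax":0,"ay":0,"az":0,"dx":5,"dy":-27,"dz":0,"gripper":60},{"ax":0,"ay":0,"az":0,"dx":0,"dy":0,"dz":0,"gripper":60},{"ax":0,"ay":0,"az":0,"dx":0,"dy":0,"dz":0,"gripper":60}]'
python3 - <<'E'
from h import *
go(.5945,-.082,.162)
w=optics.camera("wrist"); cv2.imwrite("pics/w11.png",w["img"][:,:,::-1])
E
```

```text
time: 14.75
position: [0.5958, -0.0833, 0.2376]
tool_rot: [0.587, 0.809, -0.0, -0.001]
ft_force: [-0.1, 0.0, 0.3]
grip_width: 0.052
t 14.75 pos [ 0.5958 -0.0833  0.2376] d(tool mm) [ 1.5 -0.7 75.6] |76| yaw -71.93 tilt [-0.0019  0.001 ] F [-0.1  0.   0.3] w 0.0520 q [-0.32  0.48  1.48  0.    1.19 -0.64]
```

View pics/w11.png

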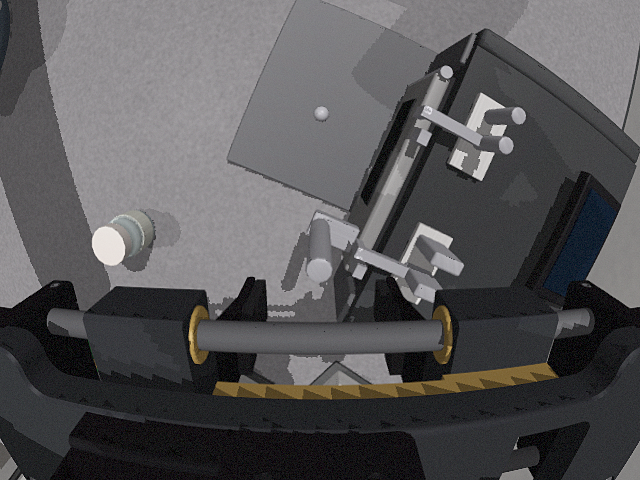

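The handle top is at (319,270), midway between the fingers. I'm going down and gripping.

```bash
python3 -m inch '[{"ax":0,"ay":0,"az":0,"dx":1,"dy":-0.7,"dz":30,"gripper":55},{"ax":0,"ay":0,"az":0,"dx":0,"dy":0,"dz":30,"gripper":55},{"ax":0,"ay":0,"az":0,"dx":0,"dy":0,"dz":14,"gripper":55},{"ax":0,"ay":0,"az":0,"dx":0,"dy":0,"dz":0,"gripper":55},{"ax":0,"ay":0,"az":0,"dx":0,"dy":0,"dz":0,"gripper":5},{"ax":0,"ay":0,"az":0,"dx":0,"dy":0,"dz":0,"gripper":5},{"ax":0,"ay":0,"az":0,"dx":0,"dy":0,"dz":0,"gripper":5},{"ax":0,"ay":0,"az":0,"dx":0,"dy":0,"dz":0,"gripper":5}]' 25
python3 -m inch '[{"ax":0,"ay":0,"az":0,"dx":0,"dy":0,"dz":0,"gripper":5},{"ax":0,"ay":0,"az":0,"dx":0,"dy":0,"dz":0,"gripper":5},{"ax":0,"ay":0,"az":0,"dx":0,"dy":0,"dz":0,"gripper":5}]' 25
cat >> h.py <<'E'
H=np.array([.6475,.0688])
def arc(g0,g1,yawoff,n,rad=.160,start=None):
    """tool-axis rows to take handle from gate angle g0 to g1; yaw lags"""
    o=robot.get_obs(); r=R.from_quat(o["tool_rot"]); Y=r.apply([0,1,0]); yaw=np.arctan2(-Y[0],Y[1])
    p=o["position"][:2].copy(); a0=np.radians(-109.3)
    for i in range(1,n+1):
        g=g0+(g1-g0)*i/n; a=a0-g; q=H+rad*np.array([np.cos(a),np.sin(a)])
        d=q-p; # in tool axes with yaw before turn
        y=np.array([-np.sin(yaw),np.cos(yaw)]); x=np.array([-np.cos(yaw),-np.sin(yaw)])
        az=(g1-g0)/n+yawoff/n
        print("g %.2f dx %.1f dy %.1f az %.3f -> %s"%(g,d@x*1e3,d@y*1e3,az,q.round(3)))
        p=q; yaw-=az
E
python3 - <<'E'
from h import *
go(.5945,-.082,.162)
p=robot.get_obs()["position"][:2]-H; print(np.hypot(*p),np.degrees(np.arctan2(p[1],p[0])))
w=optics.camera("wrist"); cv2.imwrite("pics/w12.png",w["img"][:,:,::-1])
arc(0,.7,.2,8)
E
```

```text
time: 15.6
position: [0.5962, -0.0828, 0.1657]
tool_rot: [0.587, 0.81, 0.0, 0.001]
ft_force: [0.4, 0.5, 0.7]
grip_width: 0.0233
time: 15.9
position: [0.5953, -0.0832, 0.1654]
tool_rot: [0.587, 0.81, -0.0, 0.0]
ft_force: [-3.0, -2.1, 5.2]
grip_width: 0.0153
t 15.90 pos [ 0.5953 -0.0832  0.1654] d(tool mm) [ 1.4 -0.4  3.4] |4| yaw -71.88 tilt [-0.0002 -0.001 ] F [-3.  -2.1  5.2] w 0.0153 q [-0.32  0.56  1.55 -0.    1.03 -0.64]
0.16070406907592355 -108.93996541785833
g 0.09 dx 10.2 dy -11.1 az 0.112 -> [ 0.582 -0.077]
g 0.17 dx 8.7 dy -11.0 az 0.112 -> [ 0.569 -0.071]
g 0.26 dx 8.4 dy -11.2 az 0.112 -> [ 0.557 -0.063]
g 0.35 dx 8.2 dy -11.4 az 0.112 -> [ 0.546 -0.055]
g 0.44 dx 7.9 dy -11.6 az 0.112 -> [ 0.536 -0.046]
g 0.52 dx 7.6 dy -11.8 az 0.112 -> [ 0.526 -0.035]
g 0.61 dx 7.3 dy -12.0 az 0.112 -> [ 0.517 -0.024]
g 0.70 dx 7.0 dy -12.1 az 0.112 -> [ 0.51  -0.013]
```

View pics/w12.png

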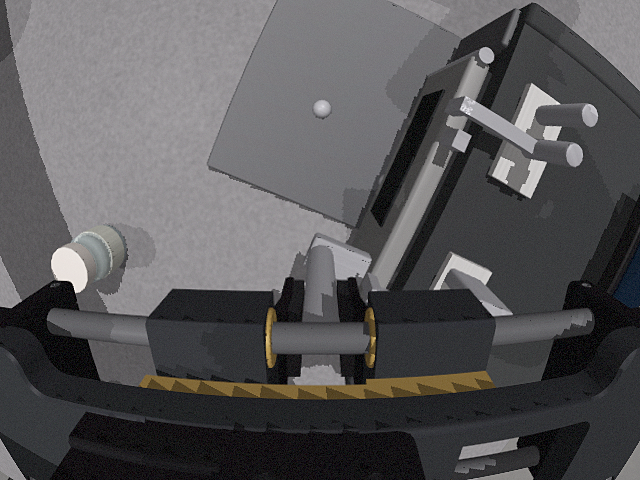

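```bash
python3 -m inch '[{"ax":0,"ay":0,"az":0.112,"dx":9,"dy":-11,"dz":0,"gripper":5},{"ax":0,"ay":0,"az":0.112,"dx":8.7,"dy":-11,"dz":0,"gripper":5},{"ax":0,"ay":0,"az":0.112,"dx":8.4,"dy":-11.2,"dz":0,"gripper":5},{"ax":0,"ay":0,"az":0.112,"dx":8.2,"dy":-11.4,"dz":0,"gripper":5},{"ax":0,"ay":0,"az":0.112,"dx":7.9,"dy":-11.6,"dz":0,"gripper":5}]' 30
python3 - <<'E'
from h import *
go(.5945,-.082,.162)
p=robot.get_obs()["position"][:2]-H; a=np.degrees(np.arctan2(p[1],p[0])); print(np.hypot(*p),a,np.radians(-109.3-a)%6.283)
arc(.44,.7,.1,3)
E
```

```text
time: 16.45
position: [0.5357, -0.0464, 0.1654]
tool_rot: [0.789, 0.614, -0.0, 0.001]
ft_force: [-2.0, -2.1, 5.3]
grip_width: 0.0149
t 16.45 pos [ 0.5357 -0.0464  0.1654] d(tool mm) [-20.1  65.7   3.4] |69| yaw -104.18 tilt [ 0.0003 -0.0011] F [-2.  -2.1  5.3] w 0.0149 q [-0.29  0.49  1.71 -0.    0.94 -0.05]
0.16050087852834263 -134.14326618944253 0.4335967919551575
g 0.53 dx 8.5 dy -12.3 az 0.120 -> [ 0.526 -0.035]
g 0.61 dx 7.1 dy -11.9 az 0.120 -> [ 0.517 -0.024]
g 0.70 dx 6.7 dy -12.1 az 0.120 -> [ 0.51  -0.013]
```

```bash
python3 -m inch '[{"ax":0,"ay":0,"az":0.12,"dx":7.6,"dy":-12,"dz":0,"gripper":5},{"ax":0,"ay":0,"az":0.12,"dx":7.1,"dy":-11.9,"dz":0,"gripper":5},{"ax":0,"ay":0,"az":0.12,"dx":6.7,"dy":-12.1,"dz":0,"gripper":5}]' 35
python3 - <<'E'
from h import *
go(.5945,-.082,.162)
p=robot.get_obs()["position"][:2]-H; a=np.degrees(np.arctan2(p[1],p[0])); print(np.hypot(*p),a,np.radians(-109.3-a)%6.283)
arc(.7,1.1,.15,5)
E
```

```text
time: 16.75
position: [0.51, -0.0129, 0.1654]
tool_rot: [0.886, 0.463, 0.0, 0.0]
ft_force: [0.2, 1.5, 3.7]
grip_width: 0.0149
t 16.75 pos [ 0.51   -0.0129  0.1654] d(tool mm) [ -8.4 108.8   3.4] |109| yaw -124.83 tilt [ 0.0008 -0.    ] F [0.2 1.5 3.7] w 0.0149 q [-0.24  0.46  1.78  0.    0.91  0.36]
0.15999758702896819 -149.27568790853738 0.6977073747536631
g 0.78 dx 5.9 dy -11.7 az 0.110 -> [ 0.504 -0.001]
g 0.86 dx 5.4 dy -11.6 az 0.110 -> [0.499 0.01 ]
g 0.94 dx 5.1 dy -11.7 az 0.110 -> [0.494 0.022]
g 1.02 dx 4.7 dy -11.9 az 0.110 -> [0.491 0.035]
g 1.10 dx 4.4 dy -12.0 az 0.110 -> [0.489 0.047]
```

```bash
python3 -m inch '[{"ax":0,"ay":0,"az":0.11,"dx":5.9,"dy":-11.7,"dz":0,"gripper":5},{"ax":0,"ay":0,"az":0.11,"dx":5.4,"dy":-11.6,"dz":0,"gripper":5},{"ax":0,"ay":0,"az":0.11,"dx":5.1,"dy":-11.7,"dz":0,"gripper":5},{"ax":0,"ay":0,"az":0.11,"dx":4.7,"dy":-11.9,"dz":0,"gripper":5},{"ax":0,"ay":0,"az":0.11,"dx":4.4,"dy":-12,"dz":0,"gripper":5}]' 35
python3 - <<'E'
from h import *
go(.5945,-.082,.162)
p=robot.get_obs()["position"][:2]-H; a=np.degrees(np.arctan2(p[1],p[0])); print(np.hypot(*p),a,np.radians(-109.3-a)%6.283)
arc(1.1,1.6,.13,6)
E
```

```text
time: 17.25
position: [0.49, 0.0475, 0.1654]
tool_rot: [0.979, 0.205, 0.002, 0.0]
ft_force: [1.1, 0.3, 4.0]
grip_width: 0.0148
t 17.25 pos [0.49   0.0475 0.1654] d(tool mm) [ 43.7 160.5   3.6] |166| yaw -156.34 tilt [0.0031 0.0005] F [1.1 0.3 4. ] w 0.0148 q [-0.13  0.44  1.82  0.    0.88  1.03]
0.15894404968841463 -172.29555202772795 1.099479796995243
g 1.18 dx 3.2 dy -13.0 az 0.105 -> [0.488 0.061]
g 1.27 dx 3.9 dy -12.7 az 0.105 -> [0.488 0.074]
g 1.35 dx 3.6 dy -12.8 az 0.105 -> [0.489 0.087]
g 1.43 dx 3.4 dy -12.9 az 0.105 -> [0.491 0.1  ]
g 1.52 dx 3.1 dy -13.0 az 0.105 -> [0.494 0.113]
g 1.60 dx 2.8 dy -13.0 az 0.105 -> [0.498 0.126]
```

```bash
python3 -m inch '[{"ax":0,"ay":0,"az":0.105,"dx":3.6,"dy":-13,"dz":0,"gripper":5},{"ax":0,"ay":0,"az":0.105,"dx":3.9,"dy":-12.7,"dz":0,"gripper":5},{"ax":0,"ay":0,"az":0.105,"dx":3.6,"dy":-12.8,"dz":0,"gripper":5},{"ax":0,"ay":0,"az":0.105,"dx":3.4,"dy":-12.9,"dz":0,"gripper":5},{"ax":0,"ay":0,"az":0.105,"dx":3.1,"dy":-13,"dz":0,"gripper":5},{"ax":0,"ay":0,"az":0.105,"dx":2.8,"dy":-13,"dz":0,"gripper":5},{"ax":0,"ay":0,"az":0,"dx":0,"dy":0,"dz":0,"gripper":5}]' 35
python3 - <<'E'
from h import *
go(.5945,-.082,.162)
p=robot.get_obs()["position"][:2]-H; a=np.degrees(np.arctan2(p[1],p[0])); print(np.hypot(*p),a,np.radians(-109.3-a)%6.283)
arc(1.6,1.7,.0,4)
E
```

```text
time: 17.95
position: [0.4988, 0.1268, 0.1654]
tool_rot: [0.994, -0.105, 0.002, -0.001]
ft_force: [-0.3, -1.2, 5.7]
grip_width: 0.0149
t 17.95 pos [0.4988 0.1268 0.1654] d(tool mm) [137.2 184.2   3.6] |230| yaw 167.93 tilt [0.0038 0.0006] F [-0.3 -1.2  5.7] w 0.0149 q [0.03 0.46 1.77 0.   0.91 1.81]
0.15961500930797656 158.6960924913498 1.6055858035466937
g 1.62 dx 0.1 dy -3.1 az 0.025 -> [0.5  0.13]
g 1.65 dx 0.7 dy -3.9 az 0.025 -> [0.501 0.133]
g 1.68 dx 0.7 dy -3.9 az 0.025 -> [0.503 0.137]
g 1.70 dx 0.7 dy -3.9 az 0.025 -> [0.505 0.141]
```

Next I push into the open stop in small steps, watching for the position to stall and the force to rise.

```bash
python3 -m inch '[{"ax":0,"ay":0,"az":0.025,"dx":0.7,"dy":-3.5,"dz":0,"gripper":5},{"ax":0,"ay":0,"az":0.025,"dx":0.7,"dy":-3.9,"dz":0,"gripper":5},{"ax":0,"ay":0,"az":0,"dx":0,"dy":0,"dz":0,"gripper":5}]' 35
python3 -m inch '[{"ax":0,"ay":0,"az":0.015,"dx":0.4,"dy":-2,"dz":0,"gripper":5},{"ax":0,"ay":0,"az":0,"dx":0,"dy":0,"dz":0,"gripper":5}]'
python3 -m inch '[{"ax":0,"ay":0,"az":0,"dx":0.4,"dy":-2,"dz":0,"gripper":5},{"ax":0,"ay":0,"az":0,"dx":0,"dy":0,"dz":0,"gripper":5}]'
python3 - <<'E'
from h import *
go(.5945,-.082,.162)
p=robot.get_obs()["position"][:2]-H; a=np.degrees(np.arctan2(p[1],p[0])); print(np.hypot(*p),a,np.radians(-109.3-a)%6.283)
E
```

```text
time: 18.25
position: [0.5011, 0.1324, 0.1654]
tool_rot: [0.992, -0.13, 0.001, -0.0]
ft_force: [0.1, -0.6, 5.4]
grip_width: 0.015
time: 18.45
position: [0.5016, 0.1335, 0.1654]
tool_rot: [0.991, -0.137, 0.001, 0.0]
ft_force: [-0.3, -1.5, 6.4]
grip_width: 0.0151
time: 18.65
position: [0.502, 0.1344, 0.1654]
tool_rot: [0.991, -0.137, 0.0, 0.001]
ft_force: [-1.1, -4.2, 6.2]
grip_width: 0.0147
t 18.65 pos [0.502  0.1344 0.1654] d(tool mm) [147.7 183.3   3.9] |235| yaw 164.29 tilt [ 0.0003 -0.0024] F [-1.1 -4.2  6.2] w 0.0147 q [ 0.05  0.47  1.75 -0.    0.92  1.89]
0.15963374981935857 155.7334186376961 1.657294216955699
```

```bash
python3 -m inch '[{"ax":0,"ay":0,"az":0,"dx":0.4,"dy":-2,"dz":0,"gripper":5},{"ax":0,"ay":0,"az":0,"dx":0,"dy":0,"dz":0,"gripper":5}]'
python3 -m inch '[{"ax":0,"ay":0,"az":0,"dx":0.3,"dy":-1.5,"dz":0,"gripper":5},{"ax":0,"ay":0,"az":0,"dx":0,"dy":0,"dz":0,"gripper":5},{"ax":0,"ay":0,"az":0,"dx":0,"dy":0,"dz":0,"gripper":5}]'
python3 - <<'E'
from h import *
p=robot.get_obs()["position"][:2]-H; a=np.degrees(np.arctan2(p[1],p[0])); print(np.hypot(*p),a,np.radians(-109.3-a)%6.283)
for n in("scene","top","wrist"):
    c=optics.camera(n); cv2.imwrite(f"pics/{n}20.png",c["img"][:,:,::-1])
E
```

```text
time: 18.85
position: [0.5024, 0.1353, 0.1653]
tool_rot: [0.991, -0.137, -0.0, 0.002]
ft_force: [-3.2, -7.3, 8.2]
grip_width: 0.0151
time: 19.15
position: [0.5026, 0.1359, 0.1654]
tool_rot: [0.991, -0.137, -0.001, 0.003]
ft_force: [-3.7, -10.4, 9.6]
grip_width: 0.0151
0.15966426949960888 155.13678658774546 1.6677074106502605
```

View pics/scene20.png

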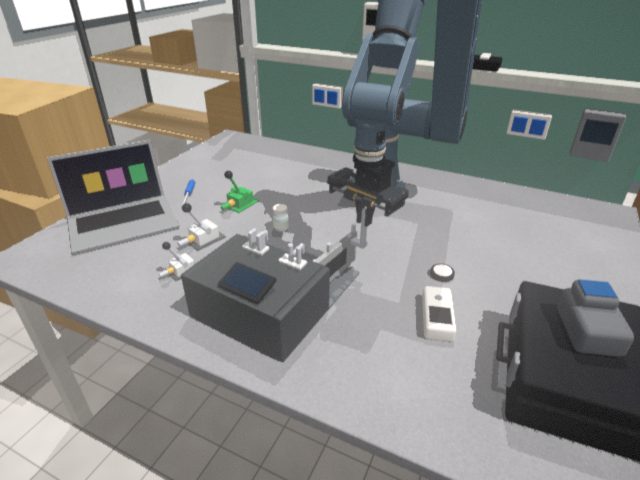

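View pics/top20.png

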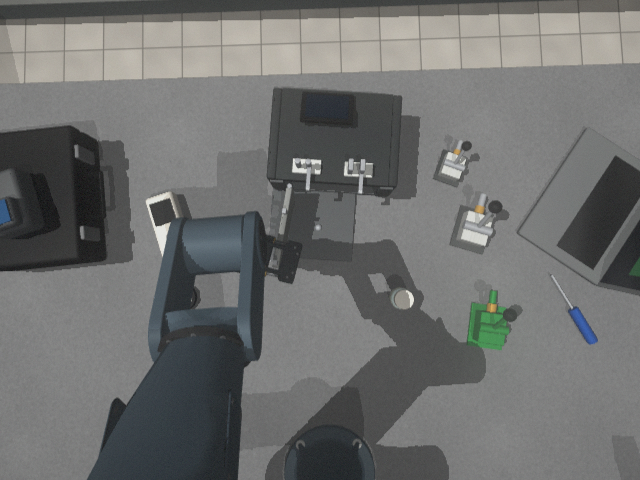

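View pics/wrist20.png

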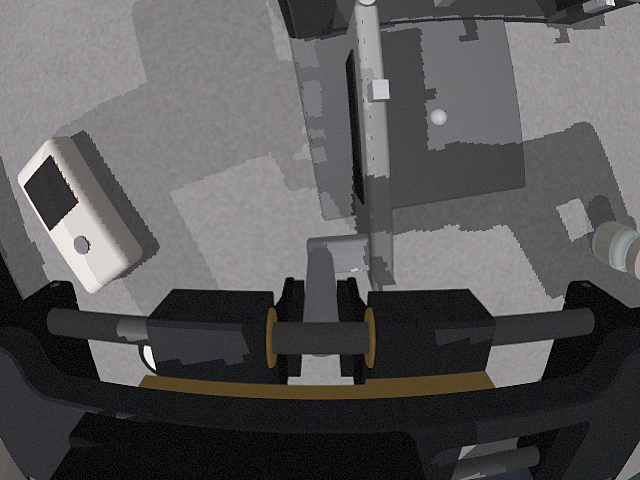

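The gate stands wide open with the post held between the pads. The lever is at rest, both catches are squeezed, and the jar, tile and meter are where they were. Handing in.

Run:
```python
from h import *
go(.5,.13,.165); print(robot.hand_in())
```

```text
t 19.30 pos [0.5026 0.1359 0.1654] d(tool mm) [-0.9  6.4  0.4] |6| yaw 164.30 tilt [-0.002  -0.0052] F [-2.9 -9.6  8.4] w 0.0151 q [ 0.05  0.47  1.75 -0.01  0.92  1.9 ]
the job is handed in; nothing more can be done
None
```

I carried out every step in the order asked and handed the job in at 19.3 s, still holding the gate open. The hand-in reports no verdict.

- **Vent:** I gripped the knob of the larger aluminium valve and swung it until the position stalled and the force rose to about 12 N along the pull. After release, the knob was back at its starting pixel.
- **Catches:** I squeezed the pins first, then the plates. The opening read 32.2 mm and 32.7 mm, unchanged or nearly so at 35 N. That is about 1–2 mm below the nominal 34 mm, in line with the gripper reading small elsewhere: 26.9 mm on the 28 mm knob and 15 mm on the 16 mm post. In the pictures both hooks are clear of their keeper stubs.
- **Gate:** I swung it past the detent to its stop. The measured angle is 1.66–1.67 rad against the nominal 1.65, within measuring error. The fingers hold the handle with a 35 N grip and press it onto the stop with about 10 N.
- **Left alone:** The jar and meter look unmoved in the last pictures. The tile looks unmoved in the scene view; in the last top view the arm hides most of it. I checked these three by eye only. The highest wrist force I saw was about 20 N.

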